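Build the sieve tower in order

TASK

Build the sieve tower on the receiver, bottom to top and one piece at a time: the fine sieve on the receiver, then the medium sieve, then the coarse sieve, then the lid, each one upright and fully seated in the piece below it. Set the pieces down rather than dropping them, let go of everything at the end, and leave the dish stack, the beaker and the timer where they are.

Things in the scene. Friction and masses are not known exactly. Their poses are not given: they have to be found in the camera images.
- receiver: fixed catch pan, foot of the tower: open aluminium cup, outer diameter 60 mm, mouth 54 mm, on a dark round foot of diameter 90 mm and height 14 mm. Origin: centre of its underside on the worktop, z up. Its rim is 36 mm above the origin; the seated fine sieve rests its shoulder on the rim, with its origin 29 mm above this one
- fine_sieve: fine sieve: aluminium ring, outer diameter 60, mouth 54 mm, closest mesh, wires 2.7 mm apart (almost a sheet) in its bottom; the lowest ring, 29 mm tall. Below is a tapered spigot 7 mm high, diameter 46 to 50 mm; it drops into the piece below until the shoulder (z 7 mm) meets the rim. Origin: centre of the spigot underside, z up. Wall from z 7 to its rim at 29 mm: adds 22 mm to a stack.
- medium_sieve: medium sieve: aluminium ring, outer diameter 60, mouth 54 mm, mesh with wires 8 mm apart in its bottom; 35 mm tall. Below is a tapered spigot 7 mm high, diameter 46 to 50 mm; it drops into the piece below until the shoulder (z 7 mm) meets the rim. Origin: centre of the spigot underside, z up. Wall from z 7 to its rim at 35 mm: adds 28 mm to a stack.
- coarse_sieve: coarse sieve: aluminium ring, outer diameter 60, mouth 54 mm, widest mesh, wires 15 mm apart (big square holes) in its bottom; the tallest ring, 43 mm tall. Below is a tapered spigot 7 mm high, diameter 46 to 50 mm; it drops into the piece below until the shoulder (z 7 mm) meets the rim. Origin: centre of the spigot underside, z up. Wall from z 7 to its rim at 43 mm: adds 36 mm to a stack.
- lid: lid: closed aluminium disc, diameter 60 mm, z 7 to 13 mm, with a round black knob of diameter 20 mm, z 18 to 34 mm, to grip it by. Below is a tapered spigot 7 mm high, diameter 46 to 50 mm; it drops into the piece below until the shoulder (z 7 mm) meets the rim. Origin: centre of the spigot underside, z up. About 60 g.
- dish_stack: bystander: stack of three clear petri dishes, diameter 64 mm, 45 mm tall; origin at the centre of its underside, z up. Leave it
- beaker: bystander: small clear beaker, diameter 52 mm, 56 mm tall; origin at the centre of its underside, z up. Leave it
- timer: bystander: white lab timer lying on its back, 60 x 64 x 18 mm; origin at the centre of its underside, z up. Leave it
Mind the look-alikes: they are no part of the job. Leave any brown or purple look-alike of the receiver alone.

How it is judged:
By the outcome, as a careful person would: the job done as asked, in the order asked, and still so for the second after the job is handed in, with the robot touching nothing.
It also fails if it takes over 106 s, if anything falls off the work surface, if the arm or the gripper's body presses on something with over 40 N, if the wrist force passes 120 N, or if a joint passes its speed limit or range.

ROBOT

A 6-joint arm with a two-finger parallel gripper is mounted at the origin on a cart in front of the work surface, level with it; the furniture and walls round the work are solid. World frame = base frame: x ahead of the robot, y to its left, z up, the work surface at z = 0. Lengths are in m, angles in rad, forces in N, time in s.
With the tool pointing down it reaches from about 0.375 to 0.975 m from the base axis. Payload 3.8 kg.
Tool frame: the origin (TCP) lies at the very end of the fingers, on their centre line; the grasp point (between the pads) lies behind it (arm.grip_depth is the z of the grasp point in the tool frame, in m); z points along the fingers, y is the line along which they close (so a half turn about z gives the same grasp; the last joint's range is limited). The gripper opens to 88 mm and grips with 3 to 60 N. Pads are 18 mm wide; open, the fingers measure 123 mm over their backs; the gripper's body (75 mm by 187 mm) begins 45 mm behind the grasp point.
Start: joints at [1.179, 0.264, 1.604, -0, 1.274, -0.037], TCP at [0.234, 0.633, 0.239] pointing down, gripper open.
Joint ranges: [-2.63, 2.63], [-0.94, 2.18], [0.31, 2.57], [-1.31, 4.45], [0, 2.66], [-2.55, 2.55]. Speed limits (rad/s): [2.57, 2.57, 3.14, 3.14, 3.14, 3.14].

INTERFACE

Orientations are given as a rotation vector (axis times angle).
In Python, from rig import arm gives the robot as it stands.
- The arm moves only by the tool move_arm, never from a script. Its argument "plan" is a list that holds one entry, the list of rows, each a list of 7 numbers: the opening, from 0 (shut) to 1 (fully open), then the shift along the tool's x, y, z in mm, then the turn, a rotation vector about the tool's x, y, z in degrees. In form: [[[fingers, dx, dy, dz, rx, ry, rz], ...]]. A call has 1 to 8 rows; each row shifts and turns the commanded pose from where the row before left it, along the tool's axes as they then stand; what a row does not reach is not made up. A row lasts 1/10 s, in which the tool goes at most 50 mm and 8.59 degrees, less where a joint would pass 70% of its speed; a pose out of reach is approached as far as the arm can. A call is refused whole if a number of a shift passes 50 or a number of a turn 8.59, either way. A call with a gripper value outside its range is refused whole. The fingers move at their own pace and stop on an object; "force" is the grip in N (left out, the last holds). Time passes only in rows, so rows that do not move let the fingers close. It gives the time, the measured TCP pose, the force, the opening and the grip force at its end, in the units of the state.
- arm.sense(): the state, without advancing time (a new reading comes with each control period).
- arm.read_camera(name): name is "scene" or "top" or "wrist"; returns the picture (420x560x3 uint8, red, green, blue); there is no depth.
- arm.get_calibration(name): a dict with "mtx" (3x3 intrinsics, pixels), "R" (3x3) and "t" (3): a world point X has camera coordinates R X + t; the wrist camera has in their place "mount" (4x4, takes a point from camera to tool coordinates, whose origin is the TCP and whose axes are the flange's). Camera axes: x right, y down, z forward; pixel columns grow to the right and rows downward; lengths in m; the calibration is good to about 2 mm. A picture is of the moment at which its call begins: read the wrist's pose just before it. get_calibration takes no time and is no camera call.
- arm.job_done(): hands the job in; it is judged then, once.
Trained networks look in the newest picture that a camera, given by its name, has taken for a name from the list of things; names that differ only in an ending like _2 or _b are one class to them, and where a whole thing is asked for, a point or a joint stands for the part that bears it (a point fixed in the world has none). Each returns a list of dicts, best first, with "conf" (0 to 1); they miss things now and then, are a little off and sometimes report something else, mostly with a low value. They report only what shows in the picture. A call takes as long as a camera call. They do not tell look-alikes from the thing itself.
- arm.look_for(camera, thing): "rect" ([left, top, right, bottom] in pixels, round what is visible of it).
The state is a dict: "clock": time; "q": joint angles; "qvel": joint speeds; "effort": joint torques, N m; "position": TCP position; "tcp_rot": TCP orientation; "ft_force": force on the tool from outside, world axes, zero at the start; "ft_torque": the same for the moment, N m; "finger_gap": finger opening in m; "grasp_force": force on a finger pad.
Only numpy, scipy, OpenCV 4.12 (cv2) and the standard library are available. Lean on these libraries where they do the work, as an engineer would, in place of code of your own. Each camera call takes 0.05 s, during which the arm holds its last target. There are 200 camera calls.

## Working session

There is one attempt and no reset: what is moved stays moved. The work goes in short steps, Python scripts to look and compute and a tool call to move; the robot and the scene stay as the last step left them, time stands still between calls to the robot, and variables do not carry over. Pictures are saved under pics/ and viewed, at most 14 in all, crops included, and the job is handed in when it is done.

Besides the shell and the picture viewer there is one more tool, called as name(argument=value, ...) on one line, values as JSON. move_arm: Moves the arm, as the interface text tells. Its arguments: {"type":"object","properties":{"plan":{"type":"array"},"force":{"type":"number"}},"required":["plan"]}

```bash
mkdir -p pics; ls; cat > h.py <<'E'
import numpy as np, cv2
from rig import arm
def snap(c,name=None):
    im=arm.read_camera(c)
    if name: cv2.imwrite('pics/'+name+'.png',im[:,:,::-1])
    return im
E
python3 - <<'E'
from h import *
s=arm.sense(); print(s['clock'],s['position'],s['tcp_rot'],s['finger_gap'],arm.grip_depth)
a=snap('scene','s0'); b=snap('top','t0')
for c in ('scene','top'):
    k=arm.get_calibration(c); print(c,k['mtx'].round(1).tolist(),(-k['R'].T@k['t']).round(3)); print(k['R'].round(3).tolist())
    for n in ['receiver','fine_sieve','medium_sieve','coarse_sieve','lid','dish_stack','beaker','timer']:
        print(n,[(np.round(d['rect']).astype(int).tolist(),round(d['conf'],2)) for d in arm.look_for(c,n)][:4])
E
```

```text
pics
0.0 [0.23423335 0.6322933  0.23739249] [-0.55435935 -3.09183345  0.00344606] 0.0883140412047207 -0.0187
scene [[447.2, 0.0, 274.9], [0.0, 447.2, 212.3], [0.0, 0.0, 1.0]] [-0.009 -0.592  0.648]
[[0.817, -0.577, -0.0], [-0.337, -0.477, -0.812], [0.468, 0.663, -0.584]]
receiver [([257, 294, 308, 337], 0.89), ([328, 195, 362, 224], 0.87), ([149, 178, 186, 201], 0.63), ([350, 277, 390, 318], 0.61)]
fine_sieve [([246, 213, 271, 236], 0.69)]
medium_sieve [([202, 168, 225, 188], 0.64), ([307, 259, 335, 282], 0.43)]
coarse_sieve [([276, 162, 299, 183], 0.7)]
lid [([309, 257, 334, 283], 0.6), ([247, 212, 273, 234], 0.54)]
dish_stack [([389, 239, 419, 272], 0.72)]
beaker [([239, 144, 259, 166], 0.89)]
timer [([182, 208, 208, 227], 0.97)]
top [[447.5, 0.0, 269.3], [0.0, 447.5, 209.7], [0.0, 0.0, 1.0]] [0.411 0.084 0.965]
[[0.021, -1.0, -0.019], [-0.997, -0.02, -0.071], [0.07, 0.02, -0.997]]
receiver [([192, 176, 232, 213], 0.89), ([389, 186, 432, 225], 0.77), ([366, 264, 405, 307], 0.68), ([279, 115, 319, 155], 0.65)]
fine_sieve [([254, 213, 283, 238], 0.92), ([118, 133, 151, 164], 0.25)]
medium_sieve [([129, 201, 160, 231], 0.75)]
coarse_sieve [([188, 115, 213, 149], 0.64)]
lid [([343, 204, 372, 232], 0.79)]
dish_stack [([253, 212, 284, 240], 0.68), ([378, 124, 415, 159], 0.59)]
beaker [([116, 134, 150, 165], 0.94)]
timer [([189, 257, 226, 290], 0.62)]
```

```bash
python3 - <<'E'
import cv2
for n in('s0','t0'):
    im=cv2.imread(f'pics/{n}.png'); 
    c=im[130:350,130:440] if n=='s0' else im[90:320,100:450]
    cv2.imwrite(f'pics/{n}c.png',cv2.resize(c,None,fx=2.25,fy=2.25,interpolation=cv2.INTER_CUBIC))
E
```

```text
(no output)
```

View pics/s0c.png

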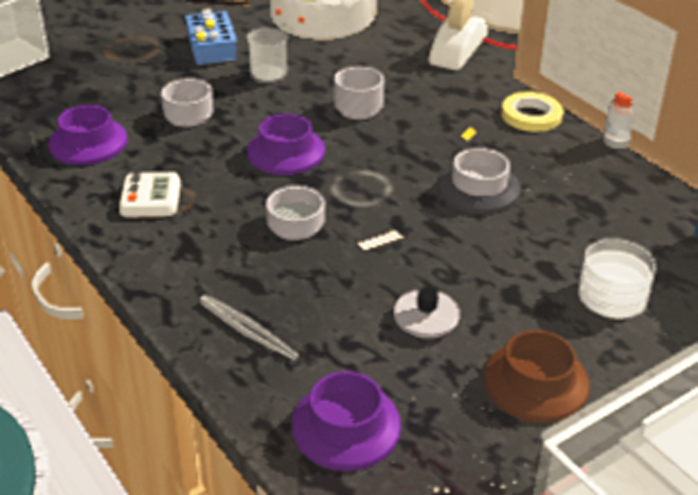

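View pics/t0c.png

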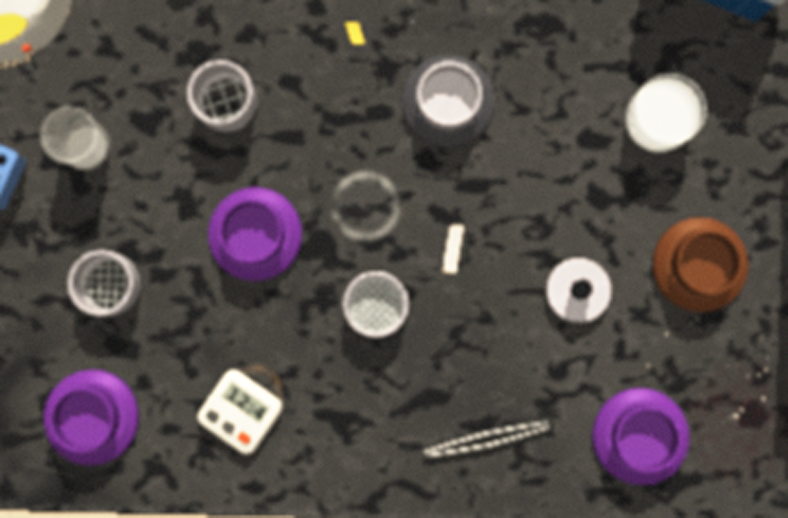

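The picture shows four receiver-shaped things besides the real one: purple at top-crop pixels (255,233), (90,417) and (641,436), and brown at (700,265). The aluminium receiver on its dark foot is at (449,95). I chose that one because it is bare aluminium and has a 14 mm dark foot. Mesh spacing separates the sieves: fine (376,304), medium (103,283), coarse (221,95). The lid is at (579,290).

```bash
cat >> h.py <<'E'
from scipy.spatial.transform import Rotation as Ro
def ray(c,uv,z,pose=None):
    """world point at height z seen at pixel uv"""
    k=arm.get_calibration(c); d=np.linalg.inv(k['mtx'])@[uv[0],uv[1],1]
    if c=='wrist':
        p,r=pose; R=Ro.from_rotvec(r).as_matrix(); M=k['mount']
        o=R@M[:3,3]+p; d=R@M[:3,:3]@d
    else: o=-k['R'].T@k['t']; d=k['R'].T@d
    return o+d*(z-o[2])/d[2]
E
python3 - <<'E'
from h import *
P=dict(receiver=((449,93),.036),coarse=((220,93),.043),fine=((376,303),.029),medium=((103,282),.035),lid=((579,290),.013))
for n,(c,z) in P.items():
    p=ray('top',(100+(c[0]+.5)/2.25-.5,90+(c[1]+.5)/2.25-.5),z); print(n,p.round(4),np.hypot(*p[:2]).round(3))
k=arm.get_calibration('wrist');print(k['mtx'].round(1),k['mount'].round(4).tolist())
R=Ro.from_rotvec(arm.sense()['tcp_rot']).as_matrix();print(R.round(3))
im=cv2.imread('pics/t0.png')
cv2.imwrite('pics/cand.png',np.hstack([cv2.resize(im[y-28:y+28,x-28:x+28],(200,200),interpolation=3) for x,y in[(299,132),(267,225),(146,216),(198,132)]]))
E
```

```text
receiver [0.644  0.0428 0.036 ] 0.645
coarse [0.6386 0.2564 0.043 ] 0.688
fine [0.4464 0.107  0.029 ] 0.459
medium [0.4604 0.3611 0.035 ] 0.585
lid [ 0.4632 -0.0838  0.013 ] 0.471
[[308.9   0.  280.6]
 [  0.  308.9 208.3]
 [  0.    0.    1. ]] [[-0.0004, -0.9634, -0.2679, 0.069], [1.0, -0.0005, 0.0004, -0.0002], [-0.0005, -0.2679, 0.9634, -0.1459], [0.0, 0.0, 0.0, 1.0]]
[[-0.938  0.347 -0.   ]
 [ 0.347  0.938  0.   ]
 [ 0.     0.    -1.   ]]
```

View pics/cand.png

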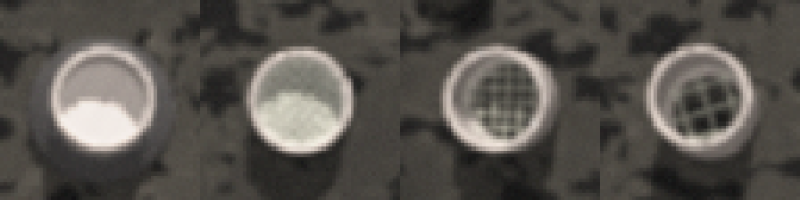

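The enlarged crops confirm the choice. From left to right they show the aluminium receiver on its dark foot, the fine near-sheet mesh, the medium mesh and the coarse mesh. Next I move over the fine sieve.

move_arm(plan=[[[1, -32, -35, 9, 0, 0, 0], [1, -32, -35, 9, 0, 0, 0], [1, -32, -35, 9, 0, 0, 0], [1, -32, -35, 9, 0, 0, 0], [1, -32, -35, 9, 0, 0, 0], [1, -32, -35, 9, 0, 0, 0], [1, -32, -35, 9, 0, 0, 0], [1, -32, -35, 9, 0, 0, 0]]])

```text
clock: 1.7
position: [0.3778, 0.2798, 0.1668]
tcp_rot: [0.554, 3.091, 0.001]
ft_force: [1.5, 0.2, 0.2]
finger_gap: 0.0883
grasp_force: 0.0
```

move_arm(plan=[[[1, -32, -35, 9, 0, 0, 0], [1, -32, -35, 9, 0, 0, 0], [1, -32, -35, 9, 0, 0, 0], [1, -29, -34, 9, 0, 0, 0], [1, 0, 0, 0, 0, 0, 0], [1, 0, 0, 0, 0, 0, 0]]])

```text
clock: 2.3
position: [0.4463, 0.1069, 0.1307]
tcp_rot: [-0.56, -3.091, -0.001]
ft_force: [0.4, 0.7, -0.1]
finger_gap: 0.0883
grasp_force: 0.0
```

```bash
cat >> h.py <<'E'
def rel(target,s=None):
    "shift in tool axes (mm) from measured TCP to world target"
    s=s or arm.sense(); R=Ro.from_rotvec(s['tcp_rot']).as_matrix()
    return (R.T@(np.array(target)-s['position'])*1000).round(1)
def see(thing,zrim,D=.060,name=None,guess=None):
    "rim circle in the wrist view: Hough, seeded by guess (world xyz), returns world centre"
    s=arm.sense(); pose=(s['position'],s['tcp_rot']); im=snap('wrist',name)
    k=arm.get_calibration('wrist'); M=k['mount']; R=Ro.from_rotvec(pose[1]).as_matrix()
    g=cv2.cvtColor(im,cv2.COLOR_RGB2GRAY)
    def proj(X):
        c=((X-pose[0])@R-M[:3,3])@M[:3,:3]; q=c@k['mtx'].T; return q[...,:2]/q[...,2:]
    # model fit: circle of diameter D at zrim, gradient strength along its outline normal
    g=cv2.GaussianBlur(g,(0,0),1).astype(np.float32)
    a=np.linspace(0,2*np.pi,120,endpoint=False); u=np.c_[np.cos(a),np.sin(a),0*a]
    def val(x,y,r):
        q=proj(np.array([x,y,zrim])+u*r).astype(np.float32); return cv2.remap(g,q[:,0].reshape(1,-1),q[:,1].reshape(1,-1),1)[0]
    def sc(x,y): return np.clip(val(x,y,D/2-.001)-val(x,y,D/2+.0015),-20,40).mean()
    best=None; c=np.array(guess[:2],float)
    for st,n in((.002,10),(.0005,5),(.0002,4)):
        G=[(sc(c[0]+i*st,c[1]+j*st),c[0]+i*st,c[1]+j*st) for i in range(-n,n+1) for j in range(-n,n+1)]
        best=max(G); c=np.array(best[1:])
    q=proj(np.array([*c,zrim])+u*D/2)
    if name:
        v=im[:,:,::-1].copy(); cv2.polylines(v,[np.round(q*8).astype(np.int32)],True,(0,0,255),1,cv2.LINE_AA,3); cv2.imwrite(f'pics/{name}.png',v)
    rect=[(np.round(d['rect']).astype(int).tolist(),round(d['conf'],2)) for d in arm.look_for('wrist',thing)][:2] if thing else None
    print(thing,'centre',c.round(4),'score',round(float(best[0]),1),'box',np.r_[q.min(0),q.max(0)].round(),'net',rect)
    return c
E
python3 - <<'E'
from h import *
s=arm.sense(); print(s['clock'],s['position'],s['q'].round(2),s['finger_gap'])
c=see('fine_sieve',.029,name='w1',guess=(.4464,.107)); print(rel([*c,.0085]))
E
```

```text
2.3 [0.44633157 0.10685997 0.13068457] [ 0.18 -0.05  2.16  0.    1.03 -1.03] 0.08826215827977336
fine_sieve centre [0.4456 0.1073] score 40.0 box [245. 172. 317. 241.] net [([242, 166, 317, 241], 0.79)]
[ 1.000e-01 -1.300e+00  1.225e+02]
```

View pics/w1.png

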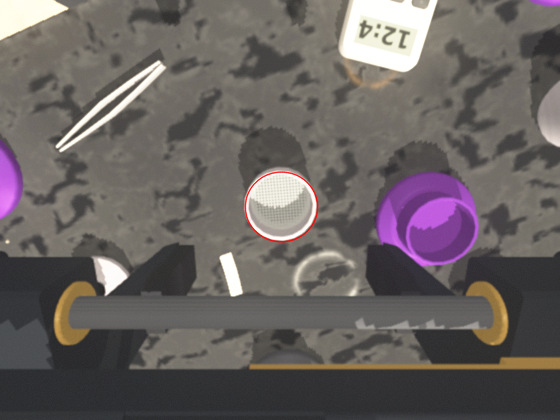

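The wrist view shows the fine sieve at (281,206) with near-sheet mesh. The red fitted rim lies on it and there is free space around it. I go down and grip.

move_arm(plan=[[[1, 0, -1, 35, 0, 0, 0], [1, 0, 0, 35, 0, 0, 0], [1, 0, 0, 30, 0, 0, 0], [1, 0, 0, 15, 0, 0, 0], [1, 0, 0, 7, 0, 0, 0], [1, 0, 0, 0, 0, 0, 0], [0.6, 0, 0, 0, 0, 0, 0], [0.6, 0, 0, 0, 0, 0, 0]]], force=15)

```text
clock: 3.2
position: [0.4471, 0.1074, 0.0101]
tcp_rot: [0.553, 3.09, 0.002]
ft_force: [0.2, 0.4, 0.5]
finger_gap: 0.0743
grasp_force: 0.0
```

move_arm(plan=[[[0.5, 0, 0, 0, 0, 0, 0], [0.5, 0, 0, 0, 0, 0, 0], [0.5, 0, 0, 0, 0, 0, 0], [0.5, 0, 0, 0, 0, 0, 0], [0.5, 0, 0, 0, 0, 0, 0]]])

```text
clock: 3.7
position: [0.4465, 0.1068, 0.0095]
tcp_rot: [0.555, 3.091, 0.001]
ft_force: [-0.9, 0.8, 6.5]
finger_gap: 0.059
grasp_force: 14.9
```

move_arm(plan=[[[0.5, 0, 0, -15, 0, 0, 0], [0.5, 0, 0, -35, 0, 0, 0], [0.5, 0, 0, -40, 0, 0, 0], [0.5, -25, 1, -30, 0, 0, 0], [0.5, -45, 1, 0, 0, 0, 0], [0.5, -45, 1, 0, 0, 0, 0], [0.5, -45, 1, 0, 0, 0, 0], [0.5, -45, 2, 0, 0, 0, 0]]])

```text
clock: 4.5
position: [0.6414, 0.0402, 0.1283]
tcp_rot: [-0.555, -3.092, 0.0]
ft_force: [0.1, 0.6, 0.5]
finger_gap: 0.0589
grasp_force: 14.9
```

move_arm(plan=[[[0.5, -35, 2, 0, 0, 0, 0], [0.5, -13, 0, 0, 0, 0, 0], [0.5, 0, 0, 0, 0, 0, 0], [0.5, 0, 0, 0, 0, 0, 0]]])

```text
clock: 4.9
position: [0.6842, 0.0266, 0.1278]
tcp_rot: [-0.554, -3.09, 0.0]
ft_force: [-0.7, -0.1, -0.5]
finger_gap: 0.0593
grasp_force: 14.9
```

```bash
cat > /dev/null; python3 - <<'E'
from h import *
s=arm.sense(); print(s['clock'],s['position'],s['tcp_rot'],s['finger_gap'],s['grasp_force'])
c=see('receiver',.036,name='w2',guess=(.644,.0428)); print(rel([*c,.029+.0085]))
E
```

```text
4.9 [0.68422776 0.02662097 0.12779969] [-5.54158088e-01 -3.08952989e+00  3.46396499e-04] 0.059286531340323724 14.872921730275266
receiver centre [0.6437 0.0419] score 40.0 box [242. 117. 320. 196.] net [([226, 98, 334, 203], 0.93)]
[42.8  0.  90.9]
```

View pics/w2.png

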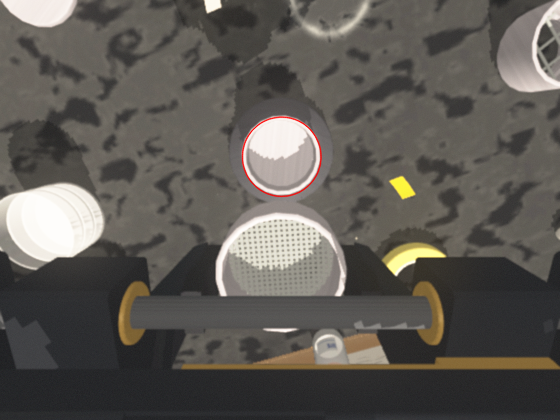

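The receiver rim at (281,156) is fitted. The held fine sieve is at (281,270) and sits level. I'll measure the offset of the held piece in the gripper.

```bash
python3 - <<'E'
from h import *
for i in range(2):
    s=arm.sense(); p=s['position']; print(p)
    for dz in (.0195,.0205): 
        c=see(None,p[2]+dz,guess=p[:2]); print('off', rel([*c,p[2]],s))
    r=see(None,.036,guess=(.6437,.0419)); print(rel([*r,.0375],s))
E
```

```text
[0.68400689 0.02700515 0.12830786]
None centre [0.6813 0.0278] score 29.2 box [214. 210. 347. 331.] net None
off [ 2.8 -0.2  0. ]
None centre [0.6813 0.028 ] score 29.1 box [214. 210. 348. 332.] net None
off [2.9 0.  0. ]
None centre [0.6437 0.0421] score 40.0 box [242. 116. 320. 195.] net None
[42.9  0.2 90.9]
[0.68475399 0.02696197 0.12893591]
None centre [0.6821 0.028 ] score 29.0 box [215. 210. 348. 331.] net None
off [2.9 0.  0. ]
None centre [0.6821 0.0278] score 28.8 box [214. 210. 348. 332.] net None
off [ 2.8 -0.2  0. ]
None centre [0.6437 0.0421] score 40.0 box [242. 115. 320. 194.] net None
[43.7 -0.  91.5]
```

```bash
python3 - <<'E'
from h import *
im=cv2.imread('pics/w2.png'); 
g=cv2.GaussianBlur(cv2.cvtColor(im,6),(0,0),1).astype(float)
# outermost bright->dark edge along rays from (281,270), upper arc
pts=[]
for a in np.radians(np.arange(-175,-4,5)):
    r=np.arange(45,78,.5); x=281+r*np.cos(a); y=270+r*np.sin(a)
    v=cv2.remap(g.astype(np.float32),x.astype(np.float32)[None],y.astype(np.float32)[None],1)[0]
    d=v[6:]-v[:-6]; i=d[:].argmin(); pts.append((x[i+3],y[i+3],d[i]))
P=np.array(pts); print(P.round(1).tolist())
s=arm.sense(); p=s['position']
from scipy.optimize import least_squares
for dz in(.012,.0165,.0205):
    W=np.array([ray('wrist',q[:2],p[2]+dz,(p,s['tcp_rot'])) for q in P if q[2]<-40])
    f=lambda t:np.hypot(W[:,0]-t[0],W[:,1]-t[1])-t[2]
    o=least_squares(f,[*p[:2],.03],loss='soft_l1',f_scale=.0005); print(dz,o.x[2]*2,rel([*o.x[:2],p[2]],s),np.abs(o.fun).mean())
E
```

```text
[[215.3, 264.2, -142.2], [216.5, 258.6, -142.6], [218.7, 253.3, -137.4], [220.4, 247.9, -139.2], [223.0, 243.0, -99.4], [226.4, 238.5, -93.8], [230.2, 234.4, -81.7], [233.9, 230.5, -77.3], [237.9, 226.9, -77.1], [242.4, 224.0, -75.5], [247.2, 221.7, -74.9], [251.5, 218.9, -75.9], [256.3, 217.0, -74.1], [261.2, 215.5, -74.7], [266.1, 214.5, -77.8], [271.0, 213.4, -75.8], [276.0, 212.7, -74.1], [281.0, 212.5, -74.0], [286.0, 213.2, -75.1], [291.0, 213.4, -75.2], [295.9, 214.5, -74.7], [300.8, 215.5, -77.0], [305.5, 217.4, -77.7], [310.2, 219.3, -75.4], [315.1, 221.3, -74.0], [319.6, 224.0, -77.0], [323.4, 227.6, -77.8], [327.3, 231.1, -79.2], [331.0, 235.0, -78.7], [333.4, 239.8, -69.7], [338.1, 243.4, -60.3], [341.1, 248.1, -82.9], [343.3, 253.3, -83.4], [344.5, 258.8, -85.8], [345.3, 264.4, -85.7]]
0.012 0.06282112652516618 [-1.8 -0.3  0. ] 0.00012487726862328932
0.0165 0.06070825195703481 [ 0.6 -0.3 -0. ] 0.0001207121021206308
0.0205 0.058830175836473264 [ 2.7 -0.3 -0. ] 0.000117008412257256
```

The height and offset trade off against each other, so the held piece is within about 1–2 mm of centre. That is inside the 2–4 mm lead-in. I descend most of the way, then seat it slowly while watching the force.

move_arm(plan=[[[0.5, 30, 0, 0, 0, 0, 0], [0.5, 12, 0, 20, 0, 0, 0], [0.5, 0, 0, 40, 0, 0, 0], [0.5, 0, 0, 15, 0, 0, 0], [0.5, 0, 0, 4, 0, 0, 0], [0.5, 0, 0, 3, 0, 0, 0], [0.5, 0, 0, 2, 0, 0, 0], [0.5, 0, 0, 0, 0, 0, 0]]])

```text
clock: 6.1
position: [0.6477, 0.0409, 0.046]
tcp_rot: [0.554, 3.09, 0.001]
ft_force: [-0.1, 0.1, -0.2]
finger_gap: 0.0584
grasp_force: 14.9
```

move_arm(plan=[[[0.5, 0, 0, 2, 0, 0, 0], [0.5, 0, 0, 2, 0, 0, 0], [0.5, 0, 0, 1, 0, 0, 0], [0.5, 0, 0, 0, 0, 0, 0]]])

```text
clock: 6.5
position: [0.6462, 0.041, 0.0395]
tcp_rot: [-0.554, -3.092, 0.0]
ft_force: [-0.3, -0.2, -0.5]
finger_gap: 0.0588
grasp_force: 14.9
```

move_arm(plan=[[[0.5, 0, 0, 1, 0, 0, 0], [0.5, 0, 0, 0, 0, 0, 0], [0.5, 0, 0, 1, 0, 0, 0], [0.5, 0, 0, 0, 0, 0, 0]]])

```text
clock: 6.9
position: [0.6462, 0.041, 0.0386]
tcp_rot: [-0.554, -3.092, 0.0]
ft_force: [-3.9, 0.3, 5.1]
finger_gap: 0.0593
grasp_force: 14.8
```

move_arm(plan=[[[0.5, 1, 0, 0, 0, 0, 0], [0.5, 0, 0, 0.5, 0, 0, 0], [0.5, 0, 0, 0.5, 0, 0, 0], [0.5, 0, 0, 0, 0, 0, 0]]])

```text
clock: 7.3
position: [0.6462, 0.041, 0.0385]
tcp_rot: [0.554, 3.091, -0.0]
ft_force: [-5.0, -1.2, 10.5]
finger_gap: 0.0589
grasp_force: 14.8
```

The height no longer changes and the force is rising, so the shoulder is on the rim. I release, rise and check.

move_arm(plan=[[[0.6, 0, 0, 0, 0, 0, 0], [0.8, 0, 0, 0, 0, 0, 0], [1, 0, 0, 0, 0, 0, 0], [1, 0, 0, 0, 0, 0, 0], [1, 0, 0, -20, 0, 0, 0], [1, 0, 0, -35, 0, 0, 0], [1, 0, 0, -35, 0, 0, 0], [1, 0, 0, 0, 0, 0, 0]]])

```text
clock: 8.1
position: [0.6499, 0.0415, 0.1327]
tcp_rot: [0.552, 3.082, 0.003]
ft_force: [1.2, -0.1, 0.6]
finger_gap: 0.0881
grasp_force: 0.0
```

```bash
python3 - <<'E'
from h import *
s=arm.sense(); print(s['position'],s['finger_gap'])
for z in(.055,.058,.061): c=see(None,z,name='w3',guess=(.6437,.0419))
im=cv2.imread('pics/w3.png'); cv2.imwrite('pics/w3.png',im[60:300,120:440])
t=snap('top','t1'); 
print(rel([.4604,.3611,.135]))
E
```

```text
[0.6498568  0.04149338 0.13272987] 0.0880889590519297
None centre [0.6459 0.0417] score 40.0 box [239. 172. 319. 248.] net None
None centre [0.6449 0.0419] score 40.0 box [239. 174. 320. 252.] net None
None centre [0.6436 0.0423] score 40.0 box [239. 176. 322. 256.] net None
[283.7 236.   -9.5]
```

View pics/w3.png

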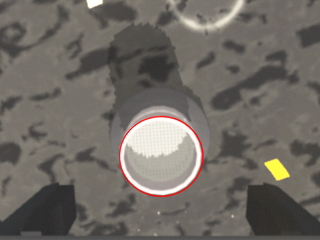

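The fine sieve sits concentric on the receiver at crop (161,155). The medium sieve is next.

move_arm(plan=[[[1, 35, 29, 0, 0, 0, 0], [1, 36, 30, 0, 0, 0, 0], [1, 36, 30, 0, 0, 0, 0], [1, 36, 30, 0, 0, 0, 0], [1, 36, 30, 0, 0, 0, 0], [1, 36, 30, 0, 0, 0, 0], [1, 36, 30, 0, 0, 0, 0], [1, 33, 27, 0, 0, 0, 0]]])

```text
clock: 9.1
position: [0.4587, 0.3621, 0.1244]
tcp_rot: [-0.553, -3.09, 0.004]
ft_force: [0.1, 0.5, -0.0]
finger_gap: 0.0881
grasp_force: 0.0
```

move_arm(plan=[[[1, 0, 0, 0, 0, 0, 0], [1, 0, 0, 0, 0, 0, 0], [1, 0, 0, 0, 0, 0, 0]]])

```text
clock: 9.4
position: [0.461, 0.36, 0.1253]
tcp_rot: [-0.555, -3.091, 0.003]
ft_force: [-0.1, -0.2, 0.2]
finger_gap: 0.0882
grasp_force: 0.0
```

```bash
python3 - <<'E'
from h import *
s=arm.sense(); print(s['clock'],s['position'],s['q'].round(2))
for i in range(2):
    s=arm.sense(); c=see('medium_sieve',.035,guess=(.4604,.3611),name='w4'); print(rel([*c,.010],s))
E
```

```text
9.4 [0.46096498 0.36004178 0.12534266] [ 0.62  0.19  1.91 -0.    1.04 -0.59]
medium_sieve centre [0.4588 0.3646] score 40.0 box [248. 170. 323. 243.] net [([250, 166, 321, 243], 0.98)]
[  3.5   3.8 115.3]
medium_sieve centre [0.4589 0.3646] score 40.0 box [248. 169. 323. 242.] net [([248, 166, 320, 240], 0.65)]
[  4.2   3.6 116. ]
```

View pics/w4.png

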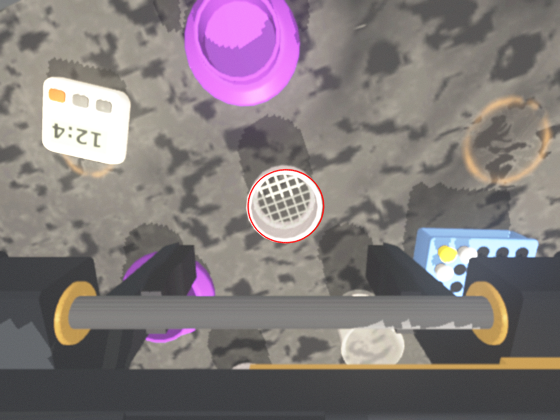

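My edge score saturates and picks ties arbitrarily. I'll unclip it and measure again.

```bash
sed -i 's/,-20,40).mean/,-50,250).mean/' h.py; python3 - <<'E'
from h import *
for i in range(2):
    s=arm.sense(); c=see(None,.035,guess=(.4604,.3630)); print(rel([*c,.010],s))
    see(None,.035,D=.059,guess=(.4604,.3630));
E
```

```text
None centre [0.4582 0.3635] score 85.8 box [246. 169. 321. 241.] net None
[  4.7   2.  116.4]
None centre [0.4584 0.3633] score 77.4 box [246. 170. 320. 241.] net None
None centre [0.4582 0.3635] score 85.3 box [245. 169. 321. 242.] net None
[  4.5   1.7 116.7]
None centre [0.4584 0.3633] score 77.4 box [246. 170. 320. 241.] net None
```

move_arm(plan=[[[1, 4.5, 2, 35, 0, 0, 0], [1, 0, 0, 35, 0, 0, 0], [1, 0, 0, 25, 0, 0, 0], [1, 0, 0, 13, 0, 0, 0], [1, 0, 0, 7, 0, 0, 0], [1, 0, 0, 0, 0, 0, 0], [0.6, 0, 0, 0, 0, 0, 0], [0.6, 0, 0, 0, 0, 0, 0]]])

```text
clock: 10.6
position: [0.4589, 0.3655, 0.0133]
tcp_rot: [0.554, 3.09, 0.003]
ft_force: [0.7, 0.0, -0.8]
finger_gap: 0.0741
grasp_force: 0.0
```

move_arm(plan=[[[0.5, 0, 0, 0, 0, 0, 0], [0.5, 0, 0, 0, 0, 0, 0], [0.5, 0, 0, 0, 0, 0, 0], [0.5, 0, 0, 0, 0, 0, 0], [0.5, 0, 0, 0, 0, 0, 0]]])

```text
clock: 11.1
position: [0.4583, 0.3651, 0.0127]
tcp_rot: [0.554, 3.091, 0.001]
ft_force: [-0.6, -0.7, 6.1]
finger_gap: 0.0602
grasp_force: 15.0
```

move_arm(plan=[[[0.5, 0, 0, -15, 0, 0, 0], [0.5, 0, 0, -40, 0, 0, 0], [0.5, 0, 0, -45, 0, 0, 0], [0.5, -20, -14, -40, 0, 0, 0], [0.5, -37, -27, 0, 0, 0, 0], [0.5, -37, -27, 0, 0, 0, 0], [0.5, -37, -27, 0, 0, 0, 0], [0.5, -37, -27, 0, 0, 0, 0]]])

```text
clock: 11.9
position: [0.5733, 0.1905, 0.1525]
tcp_rot: [0.554, 3.092, 0.001]
ft_force: [0.5, 0.3, -1.9]
finger_gap: 0.0605
grasp_force: 15.0
```

move_arm(plan=[[[0.5, -37, -27, 0, 0, 0, 0], [0.5, -37, -27, 0, 0, 0, 0], [0.5, -37, -27, 0, 0, 0, 0], [0.5, -37, -27, 0, 0, 0, 0], [0.5, -15, -8, 0, 0, 0, 0], [0.5, 0, 0, 0, 0, 0, 0], [0.5, 0, 0, 0, 0, 0, 0], [0.5, 0, 0, 0, 0, 0, 0]]])

```text
clock: 12.7
position: [0.6844, 0.028, 0.1516]
tcp_rot: [-0.552, -3.091, -0.0]
ft_force: [0.1, 0.7, -0.2]
finger_gap: 0.0603
grasp_force: 15.0
```

```bash
cat >> h.py <<'E'
def place(ztop,dz_rim,guess,ztcp,name=None):
    "tower rim and held rim (dz_rim above TCP) in tool axes, and shift to place"
    for i in range(2):
        s=arm.sense(); p=s['position']; print(s['clock'],p.round(4),s['finger_gap'],s['grasp_force'])
        t=see(None,ztop,guess=guess,name=name); h=see(None,p[2]+dz_rim,guess=p[:2])
        print('tower',rel([*t,ztcp],s),'held',rel([*h,p[2]],s))
E
python3 - <<'E'
from h import *
place(.058,.0225,(.6440,.0419),.0637,'w5')
E
```

```text
12.7 [0.6844 0.028  0.1516] 0.060343633538642444 15.000026910929591
None centre [0.6442 0.0416] score 105.9 box [240. 118. 318. 196.] net None
None centre [0.6849 0.0277] score 89.7 box [213. 220. 348. 342.] net None
tower [42.3 -1.2 87.9] held [-0.6 -0.1 -0. ]
12.8 [0.6845 0.0282 0.1517] 0.06022307105672614 15.000000576037564
None centre [0.6442 0.0416] score 105.6 box [240. 118. 318. 196.] net None
None centre [0.6852 0.0277] score 89.6 box [213. 220. 348. 342.] net None
tower [42.4 -1.3 88.1] held [-0.8 -0.2 -0. ]
```

View pics/w5.png

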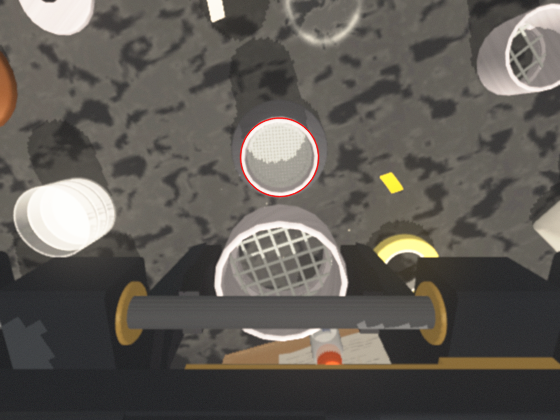

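The seated fine sieve is at (279,157) and the held medium sieve is level and centred at (281,280). I place it.

move_arm(plan=[[[0.5, 30, -1, 0, 0, 0, 0], [0.5, 12.5, 0, 15, 0, 0, 0], [0.5, 0, 0, 40, 0, 0, 0], [0.5, 0, 0, 18, 0, 0, 0], [0.5, 0, 0, 5, 0, 0, 0], [0.5, 0, 0, 3, 0, 0, 0], [0.5, 0, 0, 3, 0, 0, 0], [0.5, 0, 0, 0, 0, 0, 0]]])

```text
clock: 13.7
position: [0.6462, 0.0405, 0.0688]
tcp_rot: [0.554, 3.091, 0.001]
ft_force: [0.2, 0.7, -1.2]
finger_gap: 0.0607
grasp_force: 15.0
```

move_arm(plan=[[[0.5, 0, 0, 2, 0, 0, 0], [0.5, 0, 0, 1, 0, 0, 0], [0.5, 0, 0, 0, 0, 0, 0], [0.5, 0, 0, 1, 0, 0, 0], [0.5, 0, 0, 0, 0, 0, 0]]])

```text
clock: 14.2
position: [0.6453, 0.0404, 0.0638]
tcp_rot: [0.554, 3.092, 0.0]
ft_force: [-0.2, -0.0, -0.3]
finger_gap: 0.0603
grasp_force: 15.0
```

move_arm(plan=[[[0.5, 0, 0, 0.5, 0, 0, 0], [0.5, 0, 0, 0.5, 0, 0, 0], [0.5, 0, 0, 0, 0, 0, 0], [0.5, 0, 0, 0.5, 0, 0, 0], [0.5, 0, 0, 0, 0, 0, 0]]])

```text
clock: 14.7
position: [0.6453, 0.0404, 0.0637]
tcp_rot: [0.554, 3.092, 0.0]
ft_force: [-4.7, 0.9, 7.5]
finger_gap: 0.0606
grasp_force: 15.0
```

It is seated at exactly the predicted height. I release and go to the coarse sieve.

move_arm(plan=[[[0.6, 0, 0, 0, 0, 0, 0], [0.8, 0, 0, 0, 0, 0, 0], [1, 0, 0, 0, 0, 0, 0], [1, 0, 0, 0, 0, 0, 0], [1, 0, 0, -20, 0, 0, 0], [1, 0, 0, -35, 0, 0, 0], [1, 0, 0, -30, 0, 0, 0], [1, 0, 0, 0, 0, 0, 0]]])

```text
clock: 15.5
position: [0.649, 0.0404, 0.1526]
tcp_rot: [0.553, 3.083, 0.003]
ft_force: [-0.2, -0.3, 0.6]
finger_gap: 0.0881
grasp_force: 0.0
```

```bash
python3 - <<'E'
from h import *
for z in (.086,.092): c=see(None,z,name='w6',guess=(.6442,.0416))
E
```

```text
None centre [0.6457 0.0401] score 93.9 box [237. 175. 320. 255.] net None
None centre [0.6434 0.0411] score 62.4 box [236. 176. 323. 259.] net None
```

move_arm(plan=[[[1, 16, 40, 0, 0, 0, 0], [1, 16, 40, 0, 0, 0, 0], [1, 16, 40, 0, 0, 0, 0], [1, 16, 40, 0, 0, 0, 0], [1, 17, 40, 0, 0, 0, 0], [1, 0, 0, 0, 0, 0, 0], [1, 0, 0, 0, 0, 0, 0], [1, 0, 0, 0, 0, 0, 0]]])

```text
clock: 16.4
position: [0.6379, 0.2549, 0.1453]
tcp_rot: [-0.554, -3.09, 0.003]
ft_force: [-0.2, -0.3, 0.9]
finger_gap: 0.088
grasp_force: 0.0
```

```bash
python3 - <<'E'
from h import *
for i in range(2):
    s=arm.sense(); print(s['clock'],s['position']);c=see('coarse_sieve',.043,guess=(.6386,.2564),name='w7'); print(rel([*c,.012],s))
a=cv2.imread('pics/w6.png');b=cv2.imread('pics/w7.png')
cv2.imwrite('pics/w67.png',np.hstack([a[80:330,90:470],b[80:330,90:470]]))
E
```

```text
16.4 [0.63785206 0.25491148 0.14532172]
coarse_sieve centre [0.6381 0.2567] score 93.1 box [247. 172. 319. 242.] net [([248, 173, 319, 243], 0.56)]
[1.000e-01 2.100e+00 1.333e+02]
16.5 [0.63847369 0.25442295 0.14624356]
coarse_sieve centre [0.6381 0.2566] score 93.9 box [247. 171. 319. 240.] net [([249, 170, 318, 242], 0.67)]
[  1.    2.1 134.2]
```

View pics/w67.png

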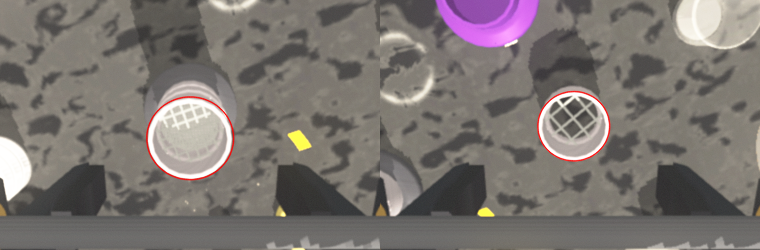

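The medium sieve is seated on the tower (left, (190,137)). The coarse sieve with its wide mesh is at right (573,126) and clear of other things. I grip it.

move_arm(plan=[[[1, 0.5, 2, 40, 0, 0, 0], [1, 0, 0, 40, 0, 0, 0], [1, 0, 0, 30, 0, 0, 0], [1, 0, 0, 15, 0, 0, 0], [1, 0, 0, 8, 0, 0, 0], [1, 0, 0, 0, 0, 0, 0], [0.6, 0, 0, 0, 0, 0, 0], [0.6, 0, 0, 0, 0, 0, 0]]])

```text
clock: 17.4
position: [0.6406, 0.2587, 0.0165]
tcp_rot: [0.554, 3.089, 0.003]
ft_force: [0.3, 0.5, 0.0]
finger_gap: 0.074
grasp_force: 0.0
```

move_arm(plan=[[[0.5, 0, 0, 0, 0, 0, 0], [0.5, 0, 0, 0, 0, 0, 0], [0.5, 0, 0, 0, 0, 0, 0], [0.5, 0, 0, 0, 0, 0, 0], [0.5, 0, 0, 0, 0, 0, 0]]])

```text
clock: 17.9
position: [0.6397, 0.2583, 0.0155]
tcp_rot: [0.554, 3.091, 0.001]
ft_force: [-1.5, -0.1, 5.8]
finger_gap: 0.059
grasp_force: 15.0
```

move_arm(plan=[[[0.5, 0, 0, -15, 0, 0, 0], [0.5, 0, 0, -45, 0, 0, 0], [0.5, 0, 0, -50, 0, 0, 0], [0.5, 0, 0, -50, 0, 0, 0], [0.5, -25, -40, 0, 0, 0, 0], [0.5, -25, -40, 0, 0, 0, 0], [0.5, -25, -40, 0, 0, 0, 0], [0.5, -25, -40, 0, 0, 0, 0]]])

```text
clock: 18.7
position: [0.6771, 0.0719, 0.1751]
tcp_rot: [0.553, 3.092, 0.0]
ft_force: [1.1, 0.3, -2.1]
finger_gap: 0.0586
grasp_force: 15.0
```

move_arm(plan=[[[0.5, -18, -30, 0, 0, 0, 0], [0.5, -6, -10, 0, 0, 0, 0], [0.5, 0, 0, 0, 0, 0, 0], [0.5, 0, 0, 0, 0, 0, 0], [0.5, 0, 0, 0, 0, 0, 0]]])

```text
clock: 19.2
position: [0.6854, 0.0293, 0.1742]
tcp_rot: [-0.552, -3.092, -0.001]
ft_force: [-0.3, 0.1, -0.1]
finger_gap: 0.0585
grasp_force: 15.0
```

```bash
python3 - <<'E'
from h import *
place(.086,.0275,(.6445,.0410),.0945,'w8')
E
```

```text
19.2 [0.6854 0.0293 0.1742] 0.05849218078127512 14.999999117935658
None centre [0.6457 0.0403] score 95.9 box [236. 119. 316. 199.] net None
None centre [0.6847 0.0293] score 85.0 box [210. 221. 351. 347.] net None
tower [41.  -3.5 79.7] held [ 0.7 -0.2  0. ]
19.3 [0.6855 0.0293 0.1742] 0.05885037899842984 14.999823228499736
None centre [0.6457 0.0402] score 95.4 box [236. 119. 316. 199.] net None
None centre [0.685  0.0291] score 85.7 box [211. 222. 351. 347.] net None
tower [41.1 -3.5 79.7] held [ 0.4 -0.4  0. ]
```

View pics/w8.png

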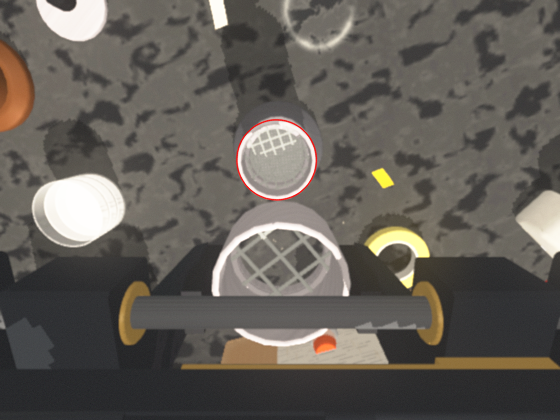

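The tower rim is at (276,159) and the held coarse sieve is level at (281,284). I place it.

move_arm(plan=[[[0.5, 30, -3, 0, 0, 0, 0], [0.5, 10.5, 0, 10, 0, 0, 0], [0.5, 0, 0, 35, 0, 0, 0], [0.5, 0, 0, 18, 0, 0, 0], [0.5, 0, 0, 5, 0, 0, 0], [0.5, 0, 0, 3, 0, 0, 0], [0.5, 0, 0, 3, 0, 0, 0], [0.5, 0, 0, 0, 0, 0, 0]]])

```text
clock: 20.2
position: [0.6475, 0.0388, 0.1011]
tcp_rot: [0.554, 3.091, 0.0]
ft_force: [0.4, 1.5, 0.3]
finger_gap: 0.0588
grasp_force: 15.0
```

move_arm(plan=[[[0.5, 0, 0, 2, 0, 0, 0], [0.5, 0, 0, 1, 0, 0, 0], [0.5, 0, 0, 0, 0, 0, 0], [0.5, 0, 0, 1, 0, 0, 0], [0.5, 0, 0, 0, 0, 0, 0]]])

```text
clock: 20.7
position: [0.6467, 0.0387, 0.0962]
tcp_rot: [-0.554, -3.092, 0.0]
ft_force: [-0.2, -0.0, -1.4]
finger_gap: 0.0587
grasp_force: 15.0
```

move_arm(plan=[[[0.5, 0, 0, 1, 0, 0, 0], [0.5, 0, 0, 0.5, 0, 0, 0], [0.5, 0, 0, 0, 0, 0, 0], [0.5, 0, 0, 0.5, 0, 0, 0], [0.5, 0, 0, 0, 0, 0, 0]]])

```text
clock: 21.2
position: [0.6468, 0.0387, 0.0944]
tcp_rot: [0.554, 3.092, 0.0]
ft_force: [-0.1, -0.7, 1.6]
finger_gap: 0.0589
grasp_force: 15.0
```

move_arm(plan=[[[0.5, 0, 0, 0.5, 0, 0, 0], [0.5, 0, 0, 0, 0, 0, 0], [0.5, 0, 0, 0.5, 0, 0, 0], [0.5, 0, 0, 0, 0, 0, 0]]])

```text
clock: 21.6
position: [0.647, 0.0387, 0.0944]
tcp_rot: [0.554, 3.092, 0.0]
ft_force: [-3.3, -0.9, 7.9]
finger_gap: 0.0589
grasp_force: 15.0
```

It is seated at .0944, where .0945 was expected. I release and go for the lid.

move_arm(plan=[[[0.6, 0, 0, 0, 0, 0, 0], [0.8, 0, 0, 0, 0, 0, 0], [1, 0, 0, 0, 0, 0, 0], [1, 0, 0, 0, 0, 0, 0], [1, 0, 0, -20, 0, 0, 0], [1, 0, 0, -35, 0, 0, 0], [1, 0, 0, -30, 0, 0, 0], [1, 0, 0, 0, 0, 0, 0]]])

```text
clock: 22.4
position: [0.6502, 0.0388, 0.1837]
tcp_rot: [0.553, 3.083, 0.003]
ft_force: [-1.1, -0.2, 0.9]
finger_gap: 0.0885
grasp_force: 0.0
```

```bash
python3 - <<'E'
from h import *
print(arm.sense()['position'])
for z in (.122,.128): c=see(None,z,name='w9',guess=(.6457,.0400))
E
```

```text
[0.65023462 0.03882561 0.18365691]
None centre [0.646  0.0388] score 92.5 box [236. 175. 321. 257.] net None
None centre [0.6435 0.04  ] score 62.2 box [235. 176. 324. 260.] net None
```

move_arm(plan=[[[1, 26, -36, 0, 0, 0, 0], [1, 26, -36, 0, 0, 0, 0], [1, 26, -36, 5, 0, 0, 0], [1, 26, -36, 20, 0, 0, 0], [1, 26, -35, 20, 0, 0, 0], [1, 0, 0, 15, 0, 0, 0], [1, 0, 0, 0, 0, 0, 0], [1, 0, 0, 0, 0, 0, 0]]])

```text
clock: 23.3
position: [0.462, -0.0837, 0.1171]
tcp_rot: [-0.554, -3.09, -0.0]
ft_force: [0.4, -0.0, 0.8]
finger_gap: 0.0883
grasp_force: 0.0
```

```bash
python3 - <<'E'
from h import *
for i in range(2):
    s=arm.sense(); print(s['clock'],s['position']);c=see('lid',.013,guess=(.4632,-.0838),name='w10'); print(rel([*c,.0165],s))
a=cv2.imread('pics/w9.png');b=cv2.imread('pics/w10.png')
cv2.imwrite('pics/w910.png',np.hstack([a[80:330,90:470],b[80:330,90:470]]))
E
```

```text
23.3 [ 0.4619557  -0.08374361  0.11712512]
lid centre [ 0.4622 -0.0843] score 82.4 box [245. 173. 316. 242.] net [([247, 175, 315, 240], 0.68)]
[ -0.7  -0.4 100.6]
23.4 [ 0.46378414 -0.08378348  0.11868053]
lid centre [ 0.4619 -0.0843] score 82.3 box [244. 170. 315. 239.] net [([247, 169, 314, 238], 0.66)]
[  1.7  -1.2 102.2]
```

View pics/w910.png

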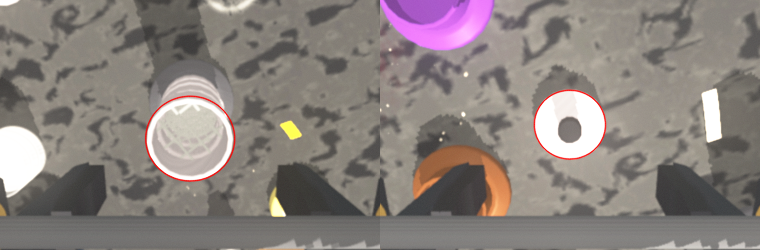

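The coarse sieve is seated on the tower (left, (190,138)). The lid is at right (570,125) with its knob at (570,130), and the brown look-alike is at lower left. I narrow the fingers before going down so they stay clear of it.

move_arm(plan=[[[0.5, 0.5, -0.8, 0, 0, 0, 0], [0.5, 0, 0, 20, 0, 0, 0], [0.5, 0, 0, 30, 0, 0, 0], [0.5, 0, 0, 30, 0, 0, 0], [0.5, 0, 0, 13, 0, 0, 0], [0.5, 0, 0, 7, 0, 0, 0], [0.5, 0, 0, 0, 0, 0, 0], [0.5, 0, 0, 0, 0, 0, 0]]])

```text
clock: 24.3
position: [0.463, -0.0848, 0.0193]
tcp_rot: [0.554, 3.09, -0.0]
ft_force: [-0.5, 0.6, 0.0]
finger_gap: 0.0442
grasp_force: 0.0
```

move_arm(plan=[[[0.3, 0, 0, 0, 0, 0, 0], [0.3, 0, 0, 0, 0, 0, 0], [0.3, 0, 0, 0, 0, 0, 0], [0.1, 0, 0, 0, 0, 0, 0], [0.1, 0, 0, 0, 0, 0, 0], [0.1, 0, 0, 0, 0, 0, 0], [0.1, 0, 0, 0, 0, 0, 0], [0.1, 0, 0, 0, 0, 0, 0]]])

```text
clock: 25.1
position: [0.4622, -0.0846, 0.0186]
tcp_rot: [0.554, 3.092, -0.0]
ft_force: [-0.9, 0.7, 5.4]
finger_gap: 0.0191
grasp_force: 15.0
```

move_arm(plan=[[[0.1, 0, 0, -15, 0, 0, 0], [0.1, 0, 0, -40, 0, 0, 0], [0.1, 0, 0, -50, 0, 0, 0], [0.1, 0, 0, -50, 0, 0, 0], [0.1, 0, 0, -40, 0, 0, 0], [0.1, -29, 30, 0, 0, 0, 0], [0.1, -29, 30, 0, 0, 0, 0], [0.1, -29, 30, 0, 0, 0, 0]]])

```text
clock: 25.9
position: [0.5758, -0.0298, 0.2134]
tcp_rot: [0.555, 3.091, -0.0]
ft_force: [0.6, -0.8, -1.1]
finger_gap: 0.0195
grasp_force: 15.0
```

move_arm(plan=[[[0.1, -29, 30, 0, 0, 0, 0], [0.1, -29, 30, 0, 0, 0, 0], [0.1, -20, 20, 0, 0, 0, 0], [0.1, -9, 10, 0, 0, 0, 0], [0.1, 0, 0, 0, 0, 0, 0], [0.1, 0, 0, 0, 0, 0, 0], [0.1, 0, 0, 0, 0, 0, 0]]])

```text
clock: 26.6
position: [0.6863, 0.023, 0.213]
tcp_rot: [-0.555, -3.091, 0.001]
ft_force: [-0.5, 0.2, -1.1]
finger_gap: 0.0196
grasp_force: 15.0
```

```bash
python3 - <<'E'
from h import *
place(.122,-.0056,(.646,.0390),.1336,'w11')
E
```

```text
26.6 [0.6863 0.023  0.213 ] 0.01958834231393336 14.999944120645523
None centre [0.6462 0.0388] score 102.8 box [243. 117. 321. 196.] net None
None centre [0.6861 0.0228] score 44.0 box [224. 202. 337. 306.] net None
tower [43.   0.9 79.5] held [ 0.1 -0.3  0. ]
26.7 [0.6866 0.023  0.2135] 0.019286116089064373 14.999956637620926
None centre [0.6462 0.0388] score 102.9 box [242. 116. 321. 196.] net None
None centre [0.6864 0.023 ] score 43.5 box [224. 202. 337. 306.] net None
tower [43.4  0.7 79.9] held [ 0.2 -0.1  0. ]
```

View pics/w11.png

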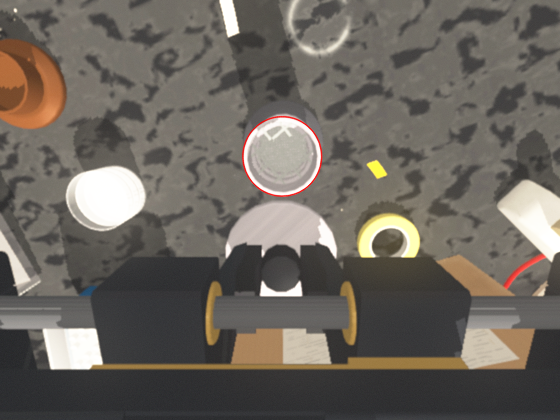

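The tower rim is at (282,156). The lid is held by its knob, level, at (281,255). I place it.

move_arm(plan=[[[0.1, 30, 1, 0, 0, 0, 0], [0.1, 13, 0, 10, 0, 0, 0], [0.1, 0, 0, 35, 0, 0, 0], [0.1, 0, 0, 18, 0, 0, 0], [0.1, 0, 0, 5, 0, 0, 0], [0.1, 0, 0, 3, 0, 0, 0], [0.1, 0, 0, 3, 0, 0, 0], [0.1, 0, 0, 0, 0, 0, 0]]])

```text
clock: 27.6
position: [0.6484, 0.0396, 0.1402]
tcp_rot: [0.554, 3.091, 0.001]
ft_force: [0.8, 0.5, -1.0]
finger_gap: 0.0192
grasp_force: 15.0
```

move_arm(plan=[[[0.1, 0, 0, 2, 0, 0, 0], [0.1, 0, 0, 1, 0, 0, 0], [0.1, 0, 0, 0, 0, 0, 0], [0.1, 0, 0, 1, 0, 0, 0], [0.1, 0, 0, 0, 0, 0, 0]]])

```text
clock: 28.1
position: [0.6476, 0.0397, 0.1351]
tcp_rot: [-0.554, -3.092, 0.0]
ft_force: [-0.2, -0.2, -0.6]
finger_gap: 0.0196
grasp_force: 15.0
```

move_arm(plan=[[[0.1, 0, 0, 1, 0, 0, 0], [0.1, 0, 0, 0.5, 0, 0, 0], [0.1, 0, 0, 0, 0, 0, 0], [0.1, 0, 0, 0.5, 0, 0, 0], [0.1, 0, 0, 0, 0, 0, 0]]])

```text
clock: 28.6
position: [0.6477, 0.0397, 0.1336]
tcp_rot: [0.554, 3.092, 0.0]
ft_force: [-0.5, 0.8, 2.6]
finger_gap: 0.0193
grasp_force: 15.0
```

The lid is seated at the predicted .1336. I release gently and move away.

move_arm(plan=[[[0.25, 0, 0, 0, 0, 0, 0], [0.4, 0, 0, 0, 0, 0, 0], [0.5, 0, 0, 0, 0, 0, 0], [0.5, 0, 0, 0, 0, 0, 0], [0.5, 0, 0, -15, 0, 0, 0], [0.5, 0, 0, -35, 0, 0, 0], [0.5, 0, 0, -35, 0, 0, 0], [0.5, 0, 0, 0, 0, 0, 0]]])

```text
clock: 29.4
position: [0.6516, 0.0398, 0.2264]
tcp_rot: [0.552, 3.08, 0.004]
ft_force: [-0.0, 0.0, 0.5]
finger_gap: 0.0438
grasp_force: 0.0
```

move_arm(plan=[[[0.5, 30, 30, 0, 0, 0, 0], [0.5, 30, 30, 0, 0, 0, 0], [0.5, 30, 30, 0, 0, 0, 0], [0.5, 30, 30, 0, 0, 0, 0], [0.5, 30, 30, 0, 0, 0, 0], [0.5, 30, 30, 0, 0, 0, 0], [0.5, 0, 0, 0, 0, 0, 0], [0.5, 0, 0, 0, 0, 0, 0]]])

```text
clock: 30.2
position: [0.541, 0.2717, 0.2185]
tcp_rot: [0.55, 3.092, -0.001]
ft_force: [-0.7, -0.0, -0.7]
finger_gap: 0.0441
grasp_force: 0.0
```

```bash
python3 - <<'E'
from h import *
print(arm.sense()['clock'],arm.sense()['position'])
a=snap('scene','s9'); b=snap('top','t9')
c=lambda i,y,x,h,w,f:cv2.resize(i[y:y+h,x:x+w,::-1],None,fx=f,fy=f,interpolation=cv2.INTER_CUBIC)
A=c(a,130,280,140,140,3.5); B=c(b,90,170,140,270,1)
k=arm.get_calibration('scene')
for n,(x,y,z) in dict(lidshoulder=(.646,.039,.122),top=(.646,.039,.149),rim0=(.6437,.0419,.036)).items():
    q=k['mtx']@(k['R']@[x,y,z]+k['t']); print(n,(q[:2]/q[2]).round(1))
cv2.imwrite('pics/fin.png',np.vstack([A]))
for n in('dish_stack','beaker','timer'): print(n,[np.round(d['rect']).astype(int).tolist() for d in arm.look_for('top',n)][:2])
E
```

```text
30.2 [0.54095707 0.27171876 0.21854418]
lidshoulder [348.6 171.4]
top [349.8 161.1]
rim0 [343.7 201.9]
dish_stack [[377, 122, 414, 159]]
beaker []
timer [[201, 260, 226, 291], [376, 123, 415, 157]]
```

View pics/fin.png

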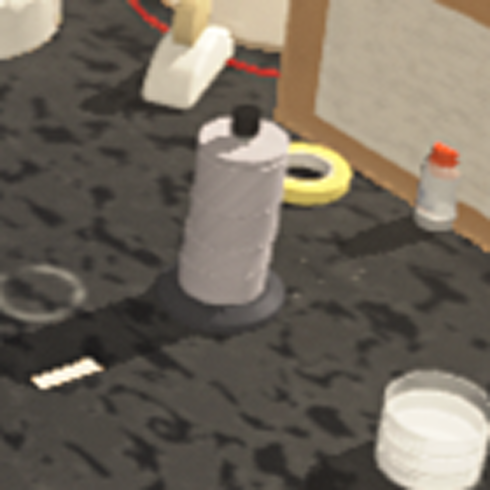

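The tower stands closed, with the lid seated flush (knob at (245,122)) and no gaps between the pieces. The bystanders were not touched.

```bash
python3 -c "
from rig import arm
print(arm.job_done())"
```

```text
the job is handed in; nothing more can be done
None
```

The sieve tower is built on the aluminium receiver (fine, medium, coarse, lid), each piece seated at its expected height within about 1 mm; I let go of everything, touched no bystander, and handed the job in at about 30 s (the final picture did not show the beaker).

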